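# Load the dumpling warmer and set its heat switches

## Robot

A 6-joint arm with a two-finger parallel gripper is mounted at the origin on the work surface. World frame = base frame: x ahead of the robot, y to its left, z up, the work surface at z = 0. Lengths are in mm, angles in rad, forces in N, time in s.
With the tool pointing down it reaches from about 350 to 775 mm from the base axis. Payload 7.3 kg.
Tool frame: the origin (TCP) lies at the very end of the fingers, on their centre line; the grasp point (between the pads) lies 19 mm behind it; z points along the fingers, y is the line along which they close (so a half turn about z gives the same grasp; the last joint's range is limited). The gripper opens to 92 mm and grips with 3 to 60 N. Pads are 19 mm wide; open, the fingers measure 130 mm over their backs; the gripper's body (75 mm by 190 mm) begins 47 mm behind the grasp point.
Start: joints at [1.027, 0.342, 1.524, -0, 1.275, -0.146], TCP at [203.369, 484.034, 194.541] pointing down, gripper open.
Joint ranges: [-2.53, 2.53], [-0.77, 2.02], [0.04, 2.7], [-1, 4.14], [0.28, 2.66], [-3.11, 3.11]. Speed limits (rad/s): [2.57, 2.57, 3.14, 3.14, 3.14, 3.14].

## Interface

Orientations are given as [roll, pitch, yaw] about the fixed x, y, z axes, in that order (R = Rz(yaw) Ry(pitch) Rx(roll)).
In Python, from plant import * gives the robot as it stands.
- The arm moves only by the tool arm_command, never from a script. Its arguments are lists of equal length, an entry for each row: "gripper": the finger opening in mm, from 0 to 91.8; "dp": the shift along the tool's x, y, z in units of 25 mm (1.0 is 25 mm), a list of three; "twist": the turn about the tool's z in units of 5 degrees (1.0 is 5 degrees). A call has exactly 5 rows; each row shifts and turns the commanded pose from where the row before left it, along the tool's axes as they then stand; what a row does not reach is not made up. A row lasts 1/8 s, in which the tool goes at most 62.5 mm and 10.7 degrees, less where a joint would pass 70% of its speed; a pose out of reach is approached as far as the arm can. A call is refused whole if a number of a shift passes 1 or a number of a turn 1, either way. A call with a gripper value outside its range is refused whole. The fingers move at their own pace and stop on an object; the grip force is fixed at half the most. Time passes only in rows, so rows that do not move let the fingers close, or fill a call up. It gives the time, the measured TCP pose, the force, the opening and the grip force at its end, in the units of the state.
- get_obs(): the state, without advancing time (a new reading comes with each control period).
- capture(name): name is "side" or "top"; returns the picture (420x560x3 uint8, red, green, blue); there is no depth.
- get_calibration(name): a dict with "mtx" (3x3 intrinsics, pixels), "position" and "attitude" of the camera in the world. Camera axes: x right, y down, z forward; pixel columns grow to the right and rows downward; lengths in mm; the calibration is good to about 2 mm. A picture is of the moment at which its call begins. get_calibration takes no time and is no camera call.
- close_job(): hands the job in; it is judged then, once.
The state is a dict: "time": time; "joint_positions": joint angles; "dq": joint speeds; "tau": joint torques, N m; "tool_pos": TCP position; "tcp_rot": TCP orientation; "contact_force": force on the tool from outside, world axes, zero at the start; "moment": the same for the moment, N m; "grip_width": finger opening in mm; "finger_force": force on a finger pad.
Only numpy, scipy, OpenCV 4.12 (cv2) and the standard library are available. Lean on these libraries where they do the work, as an engineer would, in place of code of your own. Each camera call takes 0.05 s, during which the arm holds its last target. There are 200 camera calls.

## Task

Lift the steamer standing on the table by its handle and set it down, upright and centred, on the warmer's free plate, without dropping it. Then set the toggle switches, which are in the same order as the plates, so that every plate with a steamer is on (toggle leaning away from the robot) and every plate under a steel cover is off (leaning towards the robot). Leave the other steamers, the covers and the shaker where they are.

Things in the scene. Friction and masses are not known exactly. Their poses are not given: they have to be found in the camera images.
- steamer: Round bamboo steamer with lid: 91 mm across, 59 mm high to the lid's flat top, and on the lid a wooden bar handle 46 mm long (along its x), 14 mm thick (along its y), standing from 59 to 89 mm height; 0.2 to 0.35 kg. Origin: centre of its underside, z up. This is the one standing on the steel table (z = 0), beside the switch bank; it is to be loaded.
- steamer_a: Round bamboo steamer with lid: 91 mm across, 59 mm high to the lid's flat top, and on the lid a wooden bar handle 46 mm long (along its x), 14 mm thick (along its y), standing from 59 to 89 mm height; 0.2 to 0.35 kg. Origin: centre of its underside, z up. Already on a warmer plate; leave it there.
- steamer_b: Round bamboo steamer with lid: 91 mm across, 59 mm high to the lid's flat top, and on the lid a wooden bar handle 46 mm long (along its x), 14 mm thick (along its y), standing from 59 to 89 mm height; 0.2 to 0.35 kg. Origin: centre of its underside, z up. Already on a warmer plate; leave it there.
- cover_a: Square blanking cover of plain steel, 96 x 96 mm, 12 mm thick, with a low black bar on top (24 mm high in all), lying on a warmer plate that is out of use. Origin: centre of its underside. Leave it in place.
- cover_b: Square blanking cover of plain steel, 96 x 96 mm, 12 mm thick, with a low black bar on top (24 mm high in all), lying on a warmer plate that is out of use. Origin: centre of its underside. Leave it in place.
- free_plate: The one warmer plate that carries neither steamer nor cover: a dark round disc 88 mm across, level with the warmer's top. Origin: its centre, on the surface where the steamer's underside comes to rest (40 mm above the table).
- plate1 (a point): Centre of warmer plate 1, on its surface 40 mm above the table. The warmer is a low fixed aluminium slab (124 mm deep, 556 mm wide) with five round plates in a row, 108 mm apart; plate 1 is the left-most seen from the robot (+y end), plate 5 the right-most.
- plate2 (a point): Centre of warmer plate 2, on its surface 40 mm above the table. The warmer is a low fixed aluminium slab (124 mm deep, 556 mm wide) with five round plates in a row, 108 mm apart; plate 1 is the left-most seen from the robot (+y end), plate 5 the right-most.
- plate3 (a point): Centre of warmer plate 3, on its surface 40 mm above the table. The warmer is a low fixed aluminium slab (124 mm deep, 556 mm wide) with five round plates in a row, 108 mm apart; plate 1 is the left-most seen from the robot (+y end), plate 5 the right-most.
- plate4 (a point): Centre of warmer plate 4, on its surface 40 mm above the table. The warmer is a low fixed aluminium slab (124 mm deep, 556 mm wide) with five round plates in a row, 108 mm apart; plate 1 is the left-most seen from the robot (+y end), plate 5 the right-most.
- plate5 (a point): Centre of warmer plate 5, on its surface 40 mm above the table. The warmer is a low fixed aluminium slab (124 mm deep, 556 mm wide) with five round plates in a row, 108 mm apart; plate 1 is the left-most seen from the robot (+y end), plate 5 the right-most.
- switch_bank: Grey box fixed to the table, 96 mm deep (its x, pointing away from the robot), 210 mm wide (its y, to the robot's left), 45 mm high, with five black toggle switches side by side on top, 38 mm apart; they are in the same order as the plates. A small white bar on the box's top beyond each toggle marks the on side (its +x). Origin: centre of its underside. It stands either left or right in front of the warmer.
- pivot1 (a point): Hinge point of toggle 1, 47 mm above the table, fixed to the box (at y = 76 mm in the box's frame). The toggle is a black paddle 60 mm long from here to its tip, 16 mm wide (along the box's y) and 12 mm thick; its lowest 26 mm are 10 mm wide and 9 mm thick.
- pivot2 (a point): Hinge point of toggle 2, 47 mm above the table, fixed to the box (at y = 38 mm in the box's frame). The toggle is a black paddle 60 mm long from here to its tip, 16 mm wide (along the box's y) and 12 mm thick; its lowest 26 mm are 10 mm wide and 9 mm thick.
- pivot3 (a point): Hinge point of toggle 3, 47 mm above the table, fixed to the box (at y = 0 mm in the box's frame). The toggle is a black paddle 60 mm long from here to its tip, 16 mm wide (along the box's y) and 12 mm thick; its lowest 26 mm are 10 mm wide and 9 mm thick.
- pivot4 (a point): Hinge point of toggle 4, 47 mm above the table, fixed to the box (at y = -38 mm in the box's frame). The toggle is a black paddle 60 mm long from here to its tip, 16 mm wide (along the box's y) and 12 mm thick; its lowest 26 mm are 10 mm wide and 9 mm thick.
- pivot5 (a point): Hinge point of toggle 5, 47 mm above the table, fixed to the box (at y = -76 mm in the box's frame). The toggle is a black paddle 60 mm long from here to its tip, 16 mm wide (along the box's y) and 12 mm thick; its lowest 26 mm are 10 mm wide and 9 mm thick.
- switch1 (a joint): Toggle 1, which serves plate 1: angle in rad about the box's y. -0.4: off, leaning towards the robot (box -x); +0.4: on, leaning away (box +x). No spring: it turns against friction (about 1 N at its tip) and stays where it is left, so push it over to its stop; it counts as set beyond half way from upright (0) to the stop.
- switch2 (a joint): Toggle 2, which serves plate 2: angle in rad about the box's y. -0.4: off, leaning towards the robot (box -x); +0.4: on, leaning away (box +x). No spring: it turns against friction (about 1 N at its tip) and stays where it is left, so push it over to its stop; it counts as set beyond half way from upright (0) to the stop.
- switch3 (a joint): Toggle 3, which serves plate 3: angle in rad about the box's y. -0.4: off, leaning towards the robot (box -x); +0.4: on, leaning away (box +x). No spring: it turns against friction (about 1 N at its tip) and stays where it is left, so push it over to its stop; it counts as set beyond half way from upright (0) to the stop.
- switch4 (a joint): Toggle 4, which serves plate 4: angle in rad about the box's y. -0.4: off, leaning towards the robot (box -x); +0.4: on, leaning away (box +x). No spring: it turns against friction (about 1 N at its tip) and stays where it is left, so push it over to its stop; it counts as set beyond half way from upright (0) to the stop.
- switch5 (a joint): Toggle 5, which serves plate 5: angle in rad about the box's y. -0.4: off, leaning towards the robot (box -x); +0.4: on, leaning away (box +x). No spring: it turns against friction (about 1 N at its tip) and stays where it is left, so push it over to its stop; it counts as set beyond half way from upright (0) to the stop.
- shaker: Glass shaker with a steel cap, 34 mm across, 85 mm high, standing on the table between the switch bank and the steamer to be loaded. Origin: centre of its underside. A bystander.
Things that resemble listed ones, but are neither listed nor needed, are in the scene too. What is shaped like the steamer but green or purple is not meant.

How it is judged:
By the outcome, as a careful person would: the job done as asked, in the order asked, and still so for the second after the job is handed in, with the robot touching nothing.
It also fails if it takes over 64 s, if anything falls off the work surface, if the arm or the gripper's body presses on something with over 40 N, if the wrist force passes 120 N, or if a joint passes its speed limit or range.

## Working session

There is one attempt and no reset: what is moved stays moved. The work goes in short steps, Python scripts to look and compute and a tool call to move; the robot and the scene stay as the last step left them, time stands still between calls to the robot, and variables do not carry over. Pictures are saved under pics/ and viewed, at most 10 in all, crops included, and the job is handed in when it is done.

Besides the shell and the picture viewer there is one more tool, called after "Request:" as a command line: name --pt "numbers of a row" for each row, then --argument value for the rest. arm_command: Moves the arm, as the interface text tells. Its arguments: {"type":"object","properties":{"gripper":{"type":"array"},"dp":{"type":"array"},"twist":{"type":"array"}},"required":["gripper","dp","twist"]}

```bash
mkdir -p pics; python3 - <<'E'
from plant import *
import cv2
for n in("top","side"):
    cv2.imwrite(f"pics/{n}0.png",capture(n)[:,:,::-1]); print(get_calibration(n))
o=get_obs();print(o)
E
```

```text
{'mtx': array([[454.85118785,   0.        , 286.78466799],
       [  0.        , 454.85118785, 214.93619257],
       [  0.        ,   0.        ,   1.        ]]), 'position': array([279.96280893,  26.80049905, 985.47341859]), 'attitude': array([-2.93903530e+00,  1.12906559e-03, -1.49847939e+00])}
{'mtx': array([[453.15342755,   0.        , 274.20032016],
       [  0.        , 453.15342755, 205.3956159 ],
       [  0.        ,   0.        ,   1.        ]]), 'position': array([452.21674614, 672.50129643, 665.04523349]), 'attitude': array([-2.32137178e+00, -1.98811484e-04, -3.08329479e+00])}
{'time': 0.1, 'joint_positions': array([ 1.02701256e+00,  3.42616428e-01,  1.52489331e+00,  1.02643702e-05,
        1.27541831e+00, -1.45991005e-01]), 'dq': array([ 0.00198367, -0.00138858, -0.001264  ,  0.00043385, -0.000767  ,
       -0.00037629]), 'tau': array([ 1.09922385e-03, -4.32006741e+01, -2.44693315e+01,  7.18227820e-02,
        5.24822040e-02, -3.22577570e-06]), 'tool_pos': array([203.14050758, 483.67449762, 193.94333851]), 'tcp_rot': array([-3.14027289e+00, -2.03975649e-04,  2.74379676e+00]), 'contact_force': array([-0.46202118,  0.12209874,  0.04227046]), 'moment': array([ 0.01200202, -0.00765128, -0.03572439]), 'finger_force': 0.0, 'grip_width': 91.78496323425198}
```

View pics/top0.png

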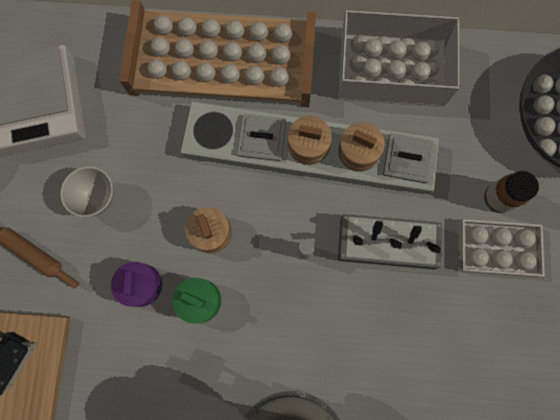

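View pics/side0.png

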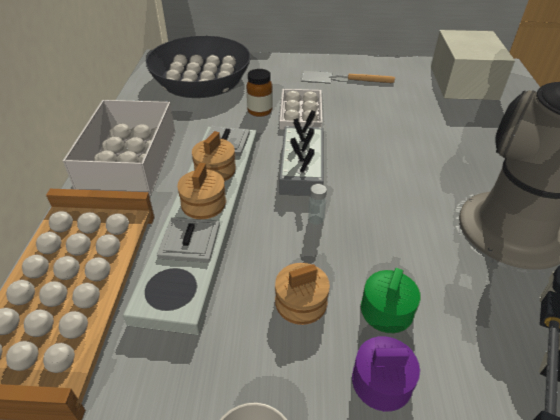

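The top picture shows the free plate on the left (213,130), so plate 1. Plate 2 has a cover (262,136), plates 3 and 4 have steamers (309,139; 361,147), and plate 5 has a cover (409,158). The steamer to load is at (208,230) and the shaker at about (305,245). The switch bank is at (390,241), and its toggles look like off, on, off, on, off. The side picture agrees. Targets: 1 on, 2 off, 3 on, 4 on, 5 off.

```bash
cat > h.py <<'E'
from plant import *
import cv2, numpy as np
from scipy.spatial.transform import Rotation as Ro
def ray(n,uv):
    c=get_calibration(n); d=np.linalg.inv(c['mtx'])@[uv[0],uv[1],1]
    return c['position'],Ro.from_euler('xyz',c['attitude']).as_matrix()@d
def plane(n,uv,z):
    p,d=ray(n,uv); return np.round((p+d*(z-p[2])/d[2])[:2],1)
def proj(n,P):
    c=get_calibration(n); q=c['mtx']@Ro.from_euler('xyz',c['attitude']).as_matrix().T@(np.array(P)-c['position']); return np.round(q[:2]/q[2],1)
E
cat > m.py <<'E'
from h import *
t=cv2.imread('pics/top0.png');s=cv2.imread('pics/side0.png')
# plate: dark ellipse
for n,im,(u,v),r in(('top',t,(213,130),24),('side',s,(171,289),30)):
    g=im.max(2); m=np.zeros_like(g); m[v-r:v+r,u-r:u+r]=(g[v-r:v+r,u-r:u+r]<60)*255
    c=max(cv2.findContours(m,0,1)[0],key=cv2.contourArea); e=cv2.fitEllipse(cv2.convexHull(c)); print(n,'plate',e,plane(n,e[0],40))
# steamer mask
for n,im,(u,v),r in(('top',t,(208,230),30),('side',s,(302,292),40)):
    h=cv2.cvtColor(im,cv2.COLOR_BGR2HSV); m=cv2.inRange(h,(5,80,40),(25,255,255)); k=np.zeros_like(m); k[v-r:v+r,u-r:u+r]=m[v-r:v+r,u-r:u+r]
    c=max(cv2.findContours(k,0,1)[0],key=cv2.contourArea); print(n,'steamer',cv2.minEnclosingCircle(c),cv2.boundingRect(c))
A=cv2.resize(t[195:265,175:245],(400,400),interpolation=cv2.INTER_CUBIC)
B=cv2.resize(s[252:332,262:342],(400,400),interpolation=cv2.INTER_CUBIC)
C=cv2.resize(t[205:275,330:450],(480,280),interpolation=cv2.INTER_CUBIC)
D=cv2.resize(s[100:200,260:340],(224,280),interpolation=cv2.INTER_CUBIC)
o=np.zeros((600,800,3),np.uint8);o[:300,:300]=cv2.resize(A,(300,300));o[:300,300:600]=cv2.resize(B,(300,300));o[310:590,:480]=C;o[310:590,500:724]=D
cv2.imwrite('pics/crop.png',cv2.convertScaleAbs(o,alpha=1.6))
E
python3 m.py
```

```text
top plate ((212.7218780517578, 130.04998779296875), (35.69472122192383, 38.12723159790039), 75.89771270751953) [652.5 218.7]Traceback (most recent call last):
  File "m.py", line 6, in <module>
    c=max(cv2.findContours(m,0,1)[0],key=cv2.contourArea); e=cv2.fitEllipse(cv2.convexHull(c)); print(n,'plate',e,plane(n,e[0],40))
ValueError: max() iterable argument is empty
```

```bash
sed -i 's/m\[v-r:v+r,u-r:u+r\]=(g.*/w=g[v-r:v+r,u-r:u+r]; m[v-r:v+r,u-r:u+r]=cv2.threshold(w,0,255,cv2.THRESH_BINARY_INV+cv2.THRESH_OTSU)[1]/' m.py; python3 m.py
```

```text
top plate ((212.68531799316406, 130.0471649169922), (36.78495407104492, 39.38788604736328), 77.09147644042969) [652.5 218.8]
side plate ((170.28297424316406, 289.0277099609375), (41.04402542114258, 53.423095703125), 70.75442504882812) [654.2 220.4]
top steamer ((208.36619567871094, 229.47886657714844), 23.623857498168945) (185, 207, 47, 46)
side steamer ((301.3431396484375, 292.9835510253906), 31.23995590209961) (275, 263, 55, 62)
```

View pics/crop.png

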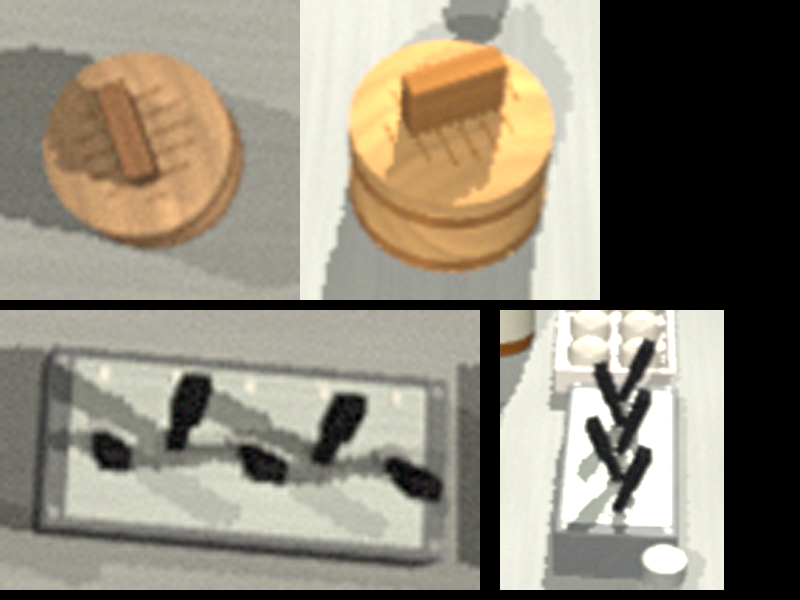

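The crops show the handle's top face centred at about (205,225.6) in the top view and (302.8,270.7) in the side view. The handle's ends in the top view are near (201,214) and (209,237). The toggles are confirmed as off, on, off, on, off, so only switches 1, 2 and 3 must change.

```bash
python3 - <<'E'
from h import *
print('handle',plane('top',(204.9,225.6),89),plane('side',(302.8,270.7),89),'ends',plane('top',(200.9,214.1),89),plane('top',(209.3,237),89))
print('side ends',plane('side',(262+105/3.75,252+84/3.75),89),plane('side',(262+199/3.75,252+55/3.75),89))
C=lambda x,y:(330+x/4,205+(y-310)/4)
c=[plane('top',C(*p),45) for p in((62,352),(445,380),(440,550),(48,520))];print('corners',c,np.mean(c,0), [np.linalg.norm(c[i]-c[i-1]) for i in range(4)])
yaw=np.mean([np.arctan2(-(a-b)[0],(a-b)[1]) for a,b in((c[0],c[1]),(c[3],c[2]))]);print(yaw)
o=np.mean(c,0);R=np.array([[np.cos(yaw),-np.sin(yaw)],[np.sin(yaw),np.cos(yaw)]])
st=[-.4,.4,-.4,.4,-.4]
for i in range(5):
    y=76-38*i
    for z0,x in((47,0),(47+60*np.cos(.4),60*np.sin(st[i]))):
        P=R@[x,y]+o;u=proj('top',[*P,z0]);v=proj('side',[*P,z0]);print(i+1,P.round(1),'cropC',((u[0]-330)*4,(u[1]-205)*4+310),'D',((v[0]-260)*2.8+500,(v[1]-100)*2.8+310))
for u in((302,248),(309,250)):print('shaker?',u,plane('top',u,85))
print('shaker side',plane('side',(318.5,189),85))
# plate row direction check
for n,u,z in(('p2 cover',(262,135),60),('p5 cover',(409,156),60)):print(n,plane('top',u,z))
E
```

```text
handle [430.  203.1] [433.  207.5] ends [452.8 213.7] [407.6 191.9]
side ends [453.4 216.3] [413.2 198. ]
corners [array([480.2, -81.8]), array([ 479.7, -283.3]), array([ 390.1, -281.1]), array([391. , -78.7])] [ 435.25  -181.225] [np.float64(89.25385145751413), np.float64(201.50062034643963), np.float64(89.62700485902668), np.float64(202.40200097825124)]
-0.0034639977473126804
1 [ 435.5 -105.2] cropC (np.float64(103.20000000000005), np.float64(438.4)) D (np.float64(619.2800000000001), np.float64(506.28))
1 [ 412.1 -105.1] cropC (np.float64(118.0), np.float64(468.0)) D (np.float64(653.44), np.float64(449.72))
2 [ 435.4 -143.2] cropC (np.float64(176.4000000000001), np.float64(443.6)) D (np.float64(619.84), np.float64(476.88))
2 [ 458.7 -143.3] cropC (np.float64(198.79999999999995), np.float64(380.0)) D (np.float64(592.6800000000001), np.float64(418.35999999999996))
3 [ 435.2 -181.2] cropC (np.float64(249.20000000000005), np.float64(449.20000000000005)) D (np.float64(620.6800000000001), np.float64(448.88))
3 [ 411.9 -181.1] cropC (np.float64(273.5999999999999), np.float64(479.6)) D (np.float64(653.16), np.float64(392.88))
4 [ 435.1 -219.2] cropC (np.float64(322.4000000000001), np.float64(454.79999999999995)) D (np.float64(621.24), np.float64(422.28))
4 [ 458.5 -219.3] cropC (np.float64(353.20000000000005), np.float64(391.6)) D (np.float64(595.76), np.float64(364.88))
5 [ 435.  -257.2] cropC (np.float64(395.5999999999999), np.float64(460.0)) D (np.float64(622.08), np.float64(397.08))
5 [ 411.6 -257.1] cropC (np.float64(429.5999999999999), np.float64(491.6)) D (np.float64(652.8800000000001), np.float64(342.2))
shaker? (302, 248) [399.5   6.1]
shaker? (309, 250) [396.5  -8. ]
shaker side [ 4.047e+02 -3.000e-01]
p2 cover [641.  107.6]
p5 cover [ 616.3 -209.2]
```

Request:
arm_command --gripper '[70,70,70,70,70]' --pt "0 0 0" --pt "0 0 0" --pt "0 0 0" --pt "0 0 0" --pt "0 0 0" --twist '[-0.96,-0.96,-0.96,-0.96,-0.96]'

```text
time: 0.72
tool_pos: [203.2, 483.8, 194.1]
tcp_rot: [-3.141, -0.0, -3.118]
contact_force: [1.0, -0.1, 0.3]
grip_width: 70.1
finger_force: 0.0
```

Request:
arm_command --gripper '[70,70,70,70,70]' --pt "0 0 0" --pt "0 0 0" --pt "0 0 0" --pt "0 0 0" --pt "0 0 0" --twist '[-0.96,-0.96,-0.96,-0.96,-0.96]'

```text
time: 1.35
tool_pos: [203.2, 483.8, 194.1]
tcp_rot: [-3.141, -0.001, -2.699]
contact_force: [0.7, 0.5, 0.5]
grip_width: 69.8
finger_force: 0.0
```

Request:
arm_command --gripper '[70,70,70,70,70]' --pt "-0.24 -0.93 0.2" --pt "-0.24 -0.93 0.2" --pt "-0.24 -0.93 0.2" --pt "-0.24 -0.93 0.2" --pt "-0.24 -0.93 0.2" --twist '[0,0,0,0,0]'

```text
time: 1.98
tool_pos: [280.3, 390.8, 169.1]
tcp_rot: [-3.141, -0.001, -2.702]
contact_force: [0.5, 0.3, -0.1]
grip_width: 70.1
finger_force: 0.0
```

Request:
arm_command --gripper '[70,70,70,70,70]' --pt "-0.24 -0.93 0.2" --pt "-0.24 -0.93 0.2" --pt "-0.24 -0.93 0.2" --pt "-0.24 -0.93 0.2" --pt "-0.24 -0.93 0.2" --twist '[0,0,0,0,0]'

```text
time: 2.6
tool_pos: [356.9, 298.5, 144.1]
tcp_rot: [-3.142, -0.001, -2.702]
contact_force: [-0.7, 1.1, -0.4]
grip_width: 70.3
finger_force: 0.0
```

Request:
arm_command --gripper '[70,70,70,70,70]' --pt "-0.24 -0.93 0.2" --pt "-0.24 -0.93 0.2" --pt "-0.24 -0.93 0.2" --pt "-0.24 -0.93 0.2" --pt "0 0 0" --twist '[0,0,0,0,0]'

```text
time: 3.22
tool_pos: [418.3, 224.3, 123.9]
tcp_rot: [3.142, -0.001, -2.704]
contact_force: [-0.1, 0.8, -0.3]
grip_width: 70.4
finger_force: 0.0
```

Request:
arm_command --gripper '[60,60,60,60,60]' --pt "-0.15 -0.92 0" --pt "0 0 0.6" --pt "0 0 0.6" --pt "0 0 0.6" --pt "0 0 0.56" --twist '[0,0,0,0,0]'

```text
time: 3.85
tool_pos: [430.7, 206.7, 65.0]
tcp_rot: [3.141, -0.0, -2.701]
contact_force: [-0.3, 1.1, 0.2]
grip_width: 59.8
finger_force: 0.0
```

```bash
python3 - <<'E'
from h import *
o=get_obs();print(o['tool_pos'],o['contact_force'])
t=capture('top')[:,:,::-1];s=capture('side')[:,:,::-1]
A=cv2.resize(t[170:280,150:270],(480,440));B=cv2.resize(s[210:330,240:360],(300,300))
im=np.zeros((440,800,3),np.uint8);im[:,:480]=A;im[:300,490:790]=B
cv2.imwrite('pics/g.png',cv2.convertScaleAbs(im,alpha=1.5))
E
```

```text
[430.6522856  206.70453894  65.00666231] [-0.26945062  1.05748684  0.16605575]
```

View pics/g.png

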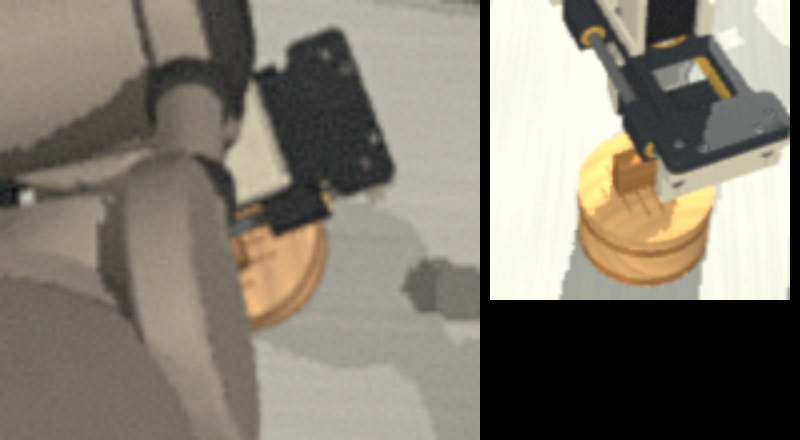

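```bash
python3 - <<'E'
from h import *
o=get_obs();R=Ro.from_euler('xyz',o['tcp_rot']).as_matrix()
for y,z in((0,0),(30,0),(-30,0),(0,-66),(95,-66),(-95,-66)):
    P=o['tool_pos']+R@[0,y,z]
    a=proj('top',P);b=proj('side',P);print(y,z,P.round(0),'A',(a-[150,170])*4,'B',(b-[240,210])*2.5+[490,0])
E
```

```text
0 0 [430. 206.  64.] A [222.  230.8] B [650.   174.25]
30 0 [417. 233.  64.] A [166.8 251.6] B [669.5  208.75]
-30 0 [443. 179.  64.] A [277.2 210. ] B [631.75 141.25]
0 -66 [430. 206. 130.] A [197.6 206.4] B [654.5 108.5]
95 -66 [390. 292. 130.] A [  8.4 277.2] B [725.25 227.  ]
-95 -66 [471. 120. 130.] A [384.4 136.8] B [595.75   9.75]
```

The gripper sits over the handle as projected, with one finger on each side; I'll close it and check the opening.

Request:
arm_command --gripper '[5,5,5,5,5]' --pt "0 0 0" --pt "0 0 0" --pt "0 0 0" --pt "0 0 0" --pt "0 0 0" --twist '[0,0,0,0,0]'

```text
time: 4.58
tool_pos: [431.3, 206.1, 65.6]
tcp_rot: [3.142, 0.0, -2.702]
contact_force: [-0.2, -0.4, 0.5]
grip_width: 14.5
finger_force: 0.0
```

Request:
arm_command --gripper '[5,5,5,5,5]' --pt "0 0 0" --pt "0 0 0" --pt "0 0 0" --pt "0 0 -0.2" --pt "0 0 -0.2" --twist '[0,0,0,0,0]'

```text
time: 5.2
tool_pos: [431.3, 206.1, 75.9]
tcp_rot: [3.142, 0.0, -2.702]
contact_force: [-0.6, -0.2, -0.1]
grip_width: 5.2
finger_force: 0.0
```

```bash
python3 - <<'E'
from h import *
o=get_obs();print(o['tool_pos'],proj('side',o['tool_pos']))
s=capture('side')[:,:,::-1]
cv2.imwrite('pics/g2.png',cv2.convertScaleAbs(cv2.resize(s[200:340,230:370],(560,560),interpolation=2),alpha=1.3))
E
```

```text
[431.29141615 206.12993658  75.93542063] [303.5 275.1]
```

View pics/g2.png

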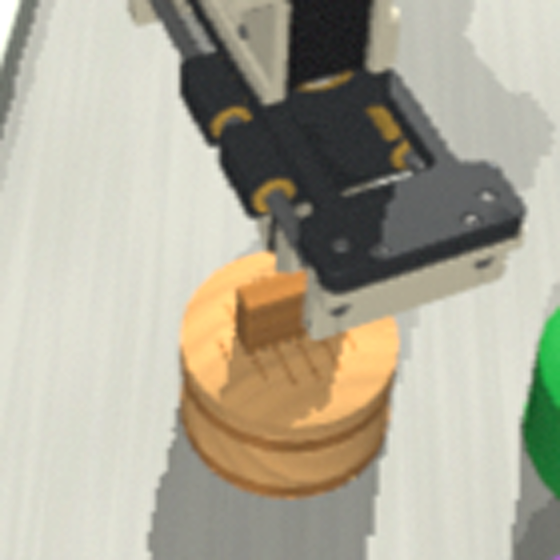

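The picture shows the steamer unmoved, with the left part of the handle at crop (270,310) and the near finger's tip at (325,330) partly in front of it. The fingers closed to 5 mm, so the grasp missed or slipped off. I'll open, go down further and close again, watching the width.

Request:
arm_command --gripper '[60,60,60,60,60]' --pt "0 0 0" --pt "0 0 0" --pt "0 0 0" --pt "0 0 0" --pt "0 0 0" --twist '[0,0,0,0,0]'

```text
time: 5.88
tool_pos: [431.2, 206.1, 75.5]
tcp_rot: [3.142, -0.0, -2.702]
contact_force: [-0.0, 0.2, -0.5]
grip_width: 50.5
finger_force: 0.0
```

```bash
python3 - <<'E'
from h import *
o=get_obs();print(o['tool_pos'],o['grip_width'],o['time'])
s=capture('side')[:,:,::-1]
cv2.imwrite('pics/g3.png',cv2.convertScaleAbs(cv2.resize(s[200:340,230:370],(560,560),interpolation=2),alpha=1.3))
R=Ro.from_euler('xyz',o['tcp_rot']).as_matrix()
for y in(30,49,-30,-49):
  for x in(-9.5,9.5):print(y,x,(proj('side',o['tool_pos']+R@[x,y,0])-[230,200])*4)
E
```

```text
[431.19709838 206.07956525  75.47746883] 50.47360834578542 5.875
30 -9.5 [304. 364.]
30 9.5 [347.2 349.6]
49 -9.5 [324.4 401.2]
49 9.5 [368.4 386. ]
-30 -9.5 [243.6 255.2]
-30 9.5 [285.2 242. ]
-49 -9.5 [226.  222.8]
-49 9.5 [266.8 210.4]
```

View pics/g3.png

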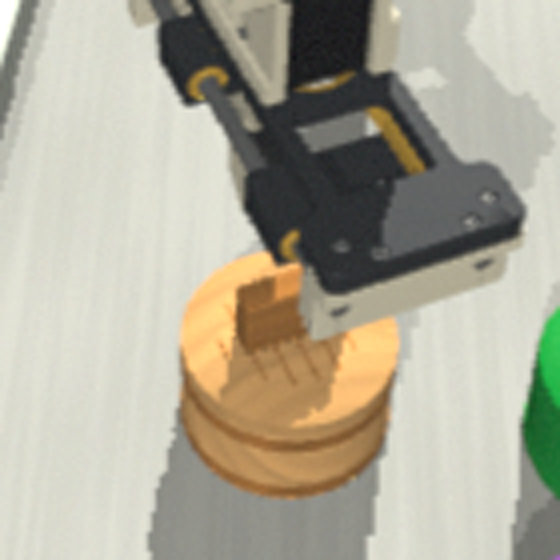

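```bash
python3 - <<'E'
from h import *
# side view (g3, TCP z 75.5): near edge bottom corners; top view (g, TCP z 65): far edge corners
for z in(120,142,170,200):
    a=[plane('side',(230+u/4,200+v/4),z) for u,v in((318,338),(500,250))]
    b=[plane('top',(150+u/4,170+v/4),z-10) for u,v in((343,28),(392,178))]
    A,B=np.mean(a,0),np.mean(b,0)
    print(z,'w',np.linalg.norm(a[0]-a[1]).round(),np.linalg.norm(b[0]-b[1]).round(),'near',A,'far',B,'mid',(A+B)/2,'len',np.linalg.norm(A-B).round())
E
```

```text
120 w 84.0 81.0 near [388.55 234.8 ] far [491.85 132.5 ] mid [440.2  183.65] len 145.0
142 w 81.0 79.0 near [391.1  252.45] far [486.5  129.85] mid [438.8  191.15] len 155.0
170 w 77.0 76.0 near [394.35 274.95] far [479.75 126.45] mid [437.05 200.7 ] len 171.0
200 w 72.0 73.0 near [397.85 299.1 ] far [472.45 122.85] mid [435.15  210.975] len 191.0
```

The picture shows only the far slider moving between the two openings, with the near body edge unchanged from (318,338) to (500,250). No fingertips appear where the reported pose puts them, at (325,370). The body is consistent with its stated 75 x 190 mm only if it is about 45 mm higher than the reported z implies. I'll go down in small steps and check the force.

Request:
arm_command --gripper '[60,60,60,60,60]' --pt "0 0 0.12" --pt "0 0 0.12" --pt "0 0 0.12" --pt "0 0 0.12" --pt "0 0 0.08" --twist '[0,0,0,0,0]'

```text
time: 6.55
tool_pos: [431.1, 206.1, 61.2]
tcp_rot: [3.141, -0.0, -2.702]
contact_force: [0.6, -0.2, 0.7]
grip_width: 60.1
finger_force: 0.0
```

Request:
arm_command --gripper '[60,60,60,60,60]' --pt "0 0 0.08" --pt "0 0 0.08" --pt "0 0 0.08" --pt "0 0 0" --pt "0 0 0" --twist '[0,0,0,0,0]'

```text
time: 7.18
tool_pos: [431.3, 206.1, 55.6]
tcp_rot: [3.142, 0.0, -2.702]
contact_force: [-1.2, 0.2, -0.5]
grip_width: 59.7
finger_force: 0.0
```

```bash
python3 - <<'E'
from h import *
o=get_obs();print({k:np.round(v,2) for k,v in o.items()})
E
```

```text
{'time': np.float64(7.18), 'joint_positions': array([ 0.29,  0.43,  1.84,  0.  ,  0.88, -1.73]), 'dq': array([ 0., -0., -0.,  0.,  0.,  0.]), 'tau': array([-0.000e+00, -4.125e+01, -1.828e+01, -4.000e-02,  8.000e-02,
        0.000e+00]), 'tool_pos': array([431.25, 206.13,  55.56]), 'tcp_rot': array([ 3.14,  0.  , -2.7 ]), 'contact_force': array([-1.22,  0.21, -0.5 ]), 'moment': array([0.1 , 0.03, 0.03]), 'finger_force': np.float64(0.0), 'grip_width': np.float64(59.72)}
```

Request:
arm_command --gripper '[60,60,60,60,60]' --pt "0 0 0.1" --pt "0 0 0.1" --pt "0 0 0.1" --pt "0 0 0.1" --pt "0 0 0" --twist '[0,0,0,0,0]'

```text
time: 7.8
tool_pos: [431.0, 206.0, 45.3]
tcp_rot: [3.141, -0.0, -2.702]
contact_force: [-0.1, 0.3, 0.6]
grip_width: 60.4
finger_force: 0.0
```

```bash
python3 - <<'E'
from h import *
o=get_obs();print(o['tool_pos'],o['contact_force'])
t=capture('top')[:,:,::-1];s=capture('side')[:,:,::-1]
im=np.zeros((560,800,3),np.uint8);im[:,:480]=cv2.resize(s[190:330,250:370],(480,560),interpolation=2);im[:440,490:790]=cv2.resize(t[160:270,200:275],(300,440),interpolation=2)
cv2.imwrite('pics/g4.png',cv2.convertScaleAbs(im,alpha=1.4))
E
```

```text
[431.04564711 206.03351754  45.29483462] [-0.07049801  0.29852801  0.63465194]
```

View pics/g4.png

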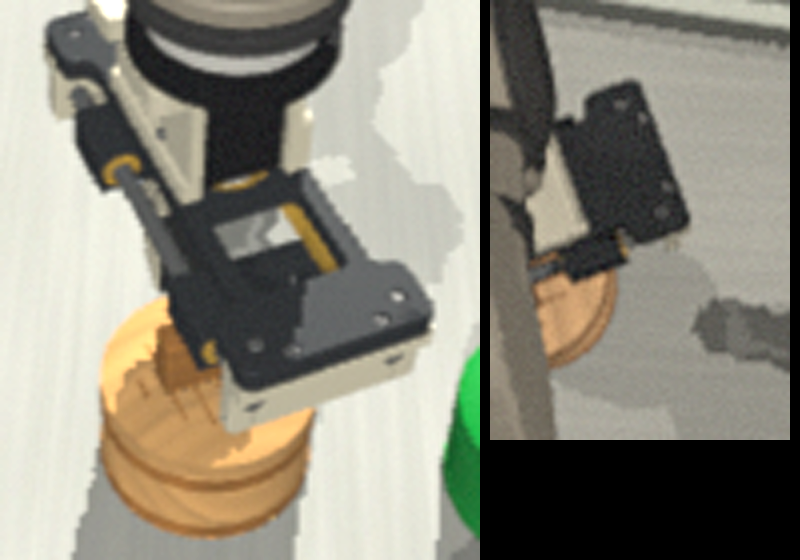

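```bash
python3 - <<'E'
from h import *
for z in range(100,201,15):
    a=[plane('side',(250+u/4,190+v/4),z) for u,v in((230,388),(434,318))]
    b=[plane('top',(200+u/4,160+v/4),z) for u,v in((148,82),(200,225))]
    A,B=np.mean(a,0),np.mean(b,0)
    c=np.mean([plane('side',(250+u/4,190+v/4),z) for u,v in((225,430),(412,365))],0)
    print(z,'w',np.linalg.norm(a[0]-a[1]).round(),np.linalg.norm(b[0]-b[1]).round(),'mid',(A+B)/2,'len',np.linalg.norm(A-B).round(),'bottom near edge',c,'top near',A)
E
```

```text
100 w 90.0 79.0 mid [437.25 179.1 ] len 143.0 bottom near edge [391.5 249.9] top near [385.45 228.25]
115 w 87.0 77.0 mid [436.4  184.15] len 149.0 bottom near edge [393.1  261.15] top near [387.25 240.05]
130 w 85.0 76.0 mid [435.5   189.175] len 156.0 bottom near edge [394.75 272.4 ] top near [389.   251.85]
145 w 83.0 75.0 mid [434.6   194.175] len 164.0 bottom near edge [396.3 283.6] top near [390.75 263.65]
160 w 80.0 73.0 mid [433.725 199.175] len 173.0 bottom near edge [397.95 294.8 ] top near [392.55 275.4 ]
175 w 78.0 72.0 mid [432.85 204.25] len 183.0 bottom near edge [399.55 306.  ] top near [394.3  287.25]
190 w 75.0 71.0 mid [431.95  209.275] len 193.0 bottom near edge [401.15 317.25] top near [396.1  299.05]
```

The same features again put the body's underside at about z = 157 while the TCP reads 45. That is 46 mm more than the drawing gives, so the fingertips should be near z = 91. I'll lower about 25 mm more, watching the force, then close.

Request:
arm_command --gripper '[50,50,50,50,50]' --pt "0 0 0.12" --pt "0 0 0.12" --pt "0 0 0.12" --pt "0 0 0.12" --pt "0 0 0" --twist '[0,0,0,0,0]'

```text
time: 8.52
tool_pos: [431.0, 206.0, 33.2]
tcp_rot: [3.141, -0.0, -2.702]
contact_force: [0.9, 0.2, -0.1]
grip_width: 49.7
finger_force: 0.0
```

Request:
arm_command --gripper '[50,50,50,50,50]' --pt "0 0 0.1" --pt "0 0 0.1" --pt "0 0 0.1" --pt "0 0 0.1" --pt "0 0 0" --twist '[0,0,0,0,0]'

```text
time: 9.15
tool_pos: [431.4, 206.2, 26.8]
tcp_rot: [-3.141, 0.002, -2.701]
contact_force: [-10.9, -4.0, 37.6]
grip_width: 50.0
finger_force: 18.7
```

Request:
arm_command --gripper '[5,5,5,5,5]' --pt "0 0 0" --pt "0 0 0" --pt "0 0 0" --pt "0 0 0" --pt "0 0 0" --twist '[0,0,0,0,0]'

```text
time: 9.78
tool_pos: [434.5, 207.4, 26.9]
tcp_rot: [-3.141, 0.009, -2.702]
contact_force: [-2.9, -0.2, 26.5]
grip_width: 13.8
finger_force: 43.4
```

Request:
arm_command --gripper '[5,5,5,5,5]' --pt "0 0 0" --pt "0 0 0" --pt "0 0 0" --pt "0 0 0" --pt "0 0 0" --twist '[0,0,0,0,0]'

```text
time: 10.4
tool_pos: [434.5, 207.4, 26.9]
tcp_rot: [-3.141, 0.009, -2.702]
contact_force: [-2.5, 1.2, 26.6]
grip_width: 13.9
finger_force: 43.4
```

Gripped: 13.9 mm opening with 43 N on the pads, and the tips touching the lid at reported z ≈ 27. Now the lift.

Request:
arm_command --gripper '[5,5,5,5,5]' --pt "0 0 -0.2" --pt "0 0 -0.2" --pt "0 0 -0.2" --pt "0 0 -0.3" --pt "0 0 -0.3" --twist '[0,0,0,0,0]'

```text
time: 11.02
tool_pos: [431.1, 206.1, 53.9]
tcp_rot: [3.141, -0.0, -2.702]
contact_force: [0.9, 0.1, -3.4]
grip_width: 13.9
finger_force: 41.4
```

Request:
arm_command --gripper '[5,5,5,5,5]' --pt "0 0 -0.4" --pt "0 0 -0.4" --pt "0 0 -0.4" --pt "0 0 -0.4" --pt "0 0 -0.4" --twist '[0,0,0,0,0]'

```text
time: 11.65
tool_pos: [431.2, 206.1, 104.3]
tcp_rot: [3.142, 0.0, -2.702]
contact_force: [0.8, 0.2, -2.6]
grip_width: 13.7
finger_force: 41.4
```

```bash
python3 - <<'E'
from h import *
o=get_obs();print(o['tool_pos'],o['tcp_rot'],o['contact_force'],o['grip_width'])
s=capture('side')[:,:,::-1];cv2.imwrite('pics/lift.png',s)
h=cv2.cvtColor(s,cv2.COLOR_BGR2HSV); m=cv2.inRange(h,(5,80,40),(25,255,255)); m[:,:265]=0;m[:120]=0
c=max(cv2.findContours(m,0,1)[0],key=cv2.contourArea);print(cv2.boundingRect(c))
x,y,w,hh=cv2.boundingRect(c)
# low front edge: bottom midpoint; initial bbox (275,263,55,62)
p=o['tool_pos']
for z in(0,56,60,64): print(z,proj('side',[432,205,z]),'left/right',proj('side',[432+45.5,205,z+59]),proj('side',[432-45.5,205,z+59]))
E
```

```text
[431.18910207 206.1188766  104.28053399] [ 3.14157929e+00  2.33533106e-04 -2.70156694e+00] [ 0.80047506  0.22638621 -2.60238361] 13.693180048695492
(277, 232, 57, 65)
0 [301.2 301.7] left/right [275.3 279.7] [330.1 282.2]
56 [302.6 282.1] left/right [275.4 257.8] [333.1 260.4]
60 [302.7 280.6] left/right [275.4 256.1] [333.3 258.7]
64 [302.8 279.1] left/right [275.4 254.4] [333.5 257. ]
```

Request:
arm_command --gripper '[5,5,5,5,5]' --pt "-0.6 -0.24 -0.2" --pt "-0.8 -0.32 0" --pt "-0.8 -0.32 0" --pt "-0.8 -0.32 0" --pt "-0.8 -0.32 0" --twist '[0,0,0,0,0]'

```text
time: 12.32
tool_pos: [533.9, 212.2, 108.4]
tcp_rot: [3.141, -0.0, -2.702]
contact_force: [0.1, 0.5, -2.3]
grip_width: 13.8
finger_force: 41.4
```

Request:
arm_command --gripper '[5,5,5,5,5]' --pt "-0.8 -0.32 0" --pt "-0.8 -0.32 0" --pt "-0.8 -0.32 0" --pt "-0.8 -0.32 0" --pt "-0.8 -0.32 0" --twist '[0,0,0,0,0]'

```text
time: 12.95
tool_pos: [641.3, 218.5, 108.1]
tcp_rot: [3.141, -0.001, -2.702]
contact_force: [0.1, 0.4, -3.6]
grip_width: 13.4
finger_force: 41.4
```

Request:
arm_command --gripper '[5,5,5,5,5]' --pt "-0.46 -0.18 0.2" --pt "0 0 0.2" --pt "0 0 0.2" --pt "0 0 0" --pt "0 0 0" --twist '[0,0,0,0,0]'

```text
time: 13.58
tool_pos: [653.0, 219.5, 93.9]
tcp_rot: [-3.142, 0.0, -2.701]
contact_force: [-0.0, -0.2, -3.1]
grip_width: 13.9
finger_force: 41.4
```

```bash
python3 - <<'E'
from h import *
o=get_obs();p=o['tool_pos'];print(p,o['contact_force'],o['grip_width'])
s=capture('side')[:,:,::-1];t=capture('top')[:,:,::-1]
im=np.zeros((560,800,3),np.uint8);im[:,:400]=cv2.resize(s[210:350,120:220],(400,560),interpolation=2);im[:440,405:765]=cv2.resize(t[80:190,170:260],(360,440),interpolation=2)
cv2.imwrite('pics/pl.png',cv2.convertScaleAbs(im,alpha=1.3))
b=p[2]-27
for cx,cy in((p[0],p[1]),(653.3,219.6)):
  print('bottom centre',(proj('side',[cx,cy,b])-[120,210])*4,(proj('top',[cx,cy,b])-[170,80])*4+[405,0])
  a=np.linspace(0,2*np.pi,60);
  for zz in(b,b+59):
    q=np.array([proj('side',[cx+45.5*np.cos(k),cy+45.5*np.sin(k),zz]) for k in a]);q2=np.array([proj('top',[cx+45.5*np.cos(k),cy+45.5*np.sin(k),zz]) for k in a])
    print(zz,'side bbox',(q.min(0)-[120,210])*4,(q.max(0)-[120,210])*4,'top',(q2.min(0)-[170,80])*4+[405,0],(q2.max(0)-[170,80])*4+[405,0])
E
```

```text
[652.96689179 219.50435683  93.89439279] [-0.0199464  -0.24829844 -3.10176546] 13.90033704856073
bottom centre [194.4 275.2] [566.6 180. ]
66.89439279185127 side bbox [ 81.6 190.4] [305.6 367.6] top [481.8 101.2] [651.4 260.4]
125.89439279185127 side bbox [50.8 96. ] [288.  274.4] top [457.   50.8] [637.  219.2]
bottom centre [193.6 275.2] [566.6 179.6]
66.89439279185127 side bbox [ 80.8 190.8] [304.8 367.6] top [481.8 100.8] [651. 260.]
125.89439279185127 side bbox [50.  96.4] [287.2 274.4] top [457.   50.4] [637.  218.4]
```

View pics/pl.png

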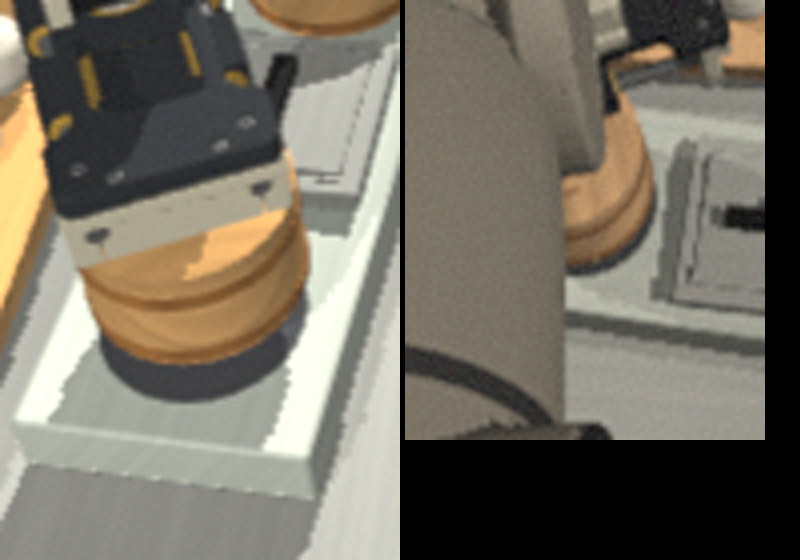

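The side crop shows the held steamer's bottom edge at (195,365), with the dark plate's rim around it. Against the predicted outlines it sits about 2 mm short in x and 1.5 mm low in y, so I'll correct that and lower.

Request:
arm_command --gripper '[5,5,5,5,5]' --pt "-0.11 0.02 0.2" --pt "0 0 0.25" --pt "0 0 0.25" --pt "0 0 0.2" --pt "0 0 0.06" --twist '[0,0,0,0,0]'

```text
time: 14.3
tool_pos: [655.1, 221.0, 68.9]
tcp_rot: [3.141, -0.001, -2.702]
contact_force: [-0.7, -0.1, -3.1]
grip_width: 14.0
finger_force: 41.4
```

Request:
arm_command --gripper '[5,5,5,5,5]' --pt "0 0 0.03" --pt "0 0 0.03" --pt "0 0 0.03" --pt "0 0 0" --pt "0 0 0" --twist '[0,0,0,0,0]'

```text
time: 14.92
tool_pos: [655.5, 221.0, 67.4]
tcp_rot: [3.142, 0.0, -2.702]
contact_force: [0.2, -0.5, -3.3]
grip_width: 13.7
finger_force: 41.4
```

Request:
arm_command --gripper '[5,5,5,5,5]' --pt "0 0 0.03" --pt "0 0 0.03" --pt "0 0 0.02" --pt "0 0 0" --pt "0 0 0" --twist '[0,0,0,0,0]'

```text
time: 15.55
tool_pos: [655.5, 221.0, 67.2]
tcp_rot: [-3.141, 0.001, -2.702]
contact_force: [-5.8, -1.8, 7.8]
grip_width: 13.8
finger_force: 42.1
```

It has landed, so release and go up.

Request:
arm_command --gripper '[18,24,30,36,40]' --pt "0 0 -0.03" --pt "0 0 0" --pt "0 0 0" --pt "0 0 0" --pt "0 0 -0.1" --twist '[0,0,0,0,0]'

```text
time: 16.18
tool_pos: [655.4, 221.0, 68.3]
tcp_rot: [3.141, -0.0, -2.702]
contact_force: [-0.6, 0.7, 0.2]
grip_width: 38.8
finger_force: 0.0
```

Request:
arm_command --gripper '[40,40,40,40,40]' --pt "0 0 -0.3" --pt "0 0 -0.5" --pt "0 0 -0.8" --pt "0 0 -0.8" --pt "0 0 -0.8" --twist '[0,0,0,0,0]'

```text
time: 16.8
tool_pos: [655.5, 221.2, 150.1]
tcp_rot: [-3.142, 0.001, -2.702]
contact_force: [-0.0, 0.5, -0.2]
grip_width: 40.3
finger_force: 0.0
```

Request:
arm_command --gripper '[0,0,0,0,0]' --pt "0 0 0" --pt "0 0 0" --pt "0 0 0" --pt "0 0 0" --pt "0 0 0" --twist '[0.92,0.92,0.92,0.92,0.92]'

```text
time: 17.42
tool_pos: [655.5, 221.2, 149.4]
tcp_rot: [3.141, 0.001, -3.106]
contact_force: [-0.1, 0.5, -0.4]
grip_width: 0.8
finger_force: 0.0
```

Request:
arm_command --gripper '[0,0,0,0,0]' --pt "0 0 0" --pt "0 0 0" --pt "0 0 0" --pt "0 0 0" --pt "0 0 0" --twist '[0.92,0.92,0.92,0.92,0.92]'

```text
time: 18.05
tool_pos: [655.6, 221.1, 149.4]
tcp_rot: [3.141, 0.001, 2.776]
contact_force: [-0.4, -0.1, -1.3]
grip_width: 0.5
finger_force: 0.0
```

Request:
arm_command --gripper '[0,0,0,0,0]' --pt "0 0 0" --pt "0 0 0" --pt "0 0 0" --pt "0 0 0" --pt "0 0 0" --twist '[0.92,0.92,0.92,0.92,0.92]'

```text
time: 18.68
tool_pos: [655.6, 221.1, 149.4]
tcp_rot: [3.141, 0.0, 2.375]
contact_force: [0.7, 1.0, -0.3]
grip_width: 0.7
finger_force: 0.0
```

Request:
arm_command --gripper '[0,0,0,0,0]' --pt "0 0 0" --pt "0 0 0" --pt "0 0 0" --pt "0 0 0" --pt "0 0 0" --twist '[0.92,0.92,0.92,0.92,0.92]'

```text
time: 19.3
tool_pos: [655.6, 221.2, 149.4]
tcp_rot: [3.141, 0.0, 1.973]
contact_force: [-0.1, 0.4, -0.0]
grip_width: 0.4
finger_force: 0.0
```

Request:
arm_command --gripper '[0,0,0,0,0]' --pt "0 0 0" --pt "0 0 0" --pt "0 0 0" --pt "0 0 0" --pt "0 0 0" --twist '[0.92,0.92,0.92,0.92,0.92]'

```text
time: 19.92
tool_pos: [655.6, 221.2, 149.4]
tcp_rot: [3.141, -0.0, 1.572]
contact_force: [0.1, 0.5, 0.7]
grip_width: 0.2
finger_force: 0.0
```

```bash
python3 -c "
from h import *
o=get_obs();print(o['joint_positions'],o['tool_pos'],o['tcp_rot'])"
```

```text
[2.14629345e-01 6.89866655e-01 1.06071486e+00 1.57021462e-04
 1.39014702e+00 2.13566180e-01] [655.57130991 221.15547638 149.43691271] [ 3.14078091e+00 -3.34128251e-04  1.57183148e+00]
```

Request:
arm_command --gripper '[0,0,0,0,0]' --pt "-0.93 -0.81 0" --pt "-0.93 -0.81 0" --pt "-0.93 -0.81 0" --pt "-0.93 -0.81 0" --pt "-0.93 -0.81 0" --twist '[0,0,0,0,0]'

```text
time: 20.55
tool_pos: [554.2, 103.8, 149.5]
tcp_rot: [3.14, -0.0, 1.575]
contact_force: [-0.4, 0.4, -0.1]
grip_width: 0.8
finger_force: 0.0
```

Request:
arm_command --gripper '[0,0,0,0,0]' --pt "-0.93 -0.81 0" --pt "-0.93 -0.81 0" --pt "-0.93 -0.81 0" --pt "-0.93 -0.81 0" --pt "-0.93 -0.81 0" --twist '[0,0,0,0,0]'

```text
time: 21.18
tool_pos: [453.4, -12.9, 149.4]
tcp_rot: [3.14, 0.0, 1.575]
contact_force: [-0.6, -1.5, 0.2]
grip_width: 0.4
finger_force: 0.0
```

Request:
arm_command --gripper '[0,0,0,0,0]' --pt "-0.93 -0.81 0" --pt "-0.93 -0.81 0" --pt "-0.93 -0.81 0" --pt "-0.93 -0.81 0" --pt "0 0 0" --twist '[0,0,0,0,0]'

```text
time: 21.8
tool_pos: [372.6, -106.5, 149.3]
tcp_rot: [3.14, 0.001, 1.572]
contact_force: [-0.1, 0.5, 0.5]
grip_width: 0.7
finger_force: 0.0
```

```bash
python3 - <<'E'
from h import *
o=get_obs();p=o['tool_pos'];print(p,o['tcp_rot'][2])
s=capture('side')[:,:,::-1];t=capture('top')[:,:,::-1]
for zo in(0,31):print(zo,'side tip',(proj('side',p+[0,0,zo])-[200,60])*4,'top tip',(proj('top',p+[0,0,zo])-[320,190])*3)
# placed steamer centre from masks: outline silhouettes vs model bbox at (653.3,219.6)
for n,im,(x0,x1,y0,y1) in(('side',s,(120,230,230,330)),('top',t,(180,237,90,160))):
    m=cv2.inRange(cv2.cvtColor(im,cv2.COLOR_BGR2HSV),(5,80,40),(25,255,255));k=np.zeros_like(m);k[y0:y1,x0:x1]=m[y0:y1,x0:x1]
    c=max(cv2.findContours(k,0,1)[0],key=cv2.contourArea);print(n,cv2.boundingRect(c))
    a=np.linspace(0,6.28,60);q=np.array([proj(n,[653.3+45.5*np.cos(i),219.6+45.5*np.sin(i),z]) for i in a for z in(40,99)]);print(q.min(0),q.max(0))
im=np.zeros((600,800,3),np.uint8);im[:560,:400]=cv2.resize(s[60:200,200:300+0],(400,560),interpolation=2) if 0 else cv2.resize(s[60:200,260:360],(400,560),interpolation=2)
im[:300,410:800]=cv2.resize(t[190:290,320:450],(390,300),interpolation=2)
im[310:590,410:770]=cv2.resize(t[80:150,180:270],(360,280),interpolation=2)
cv2.imwrite('pics/sw.png',cv2.convertScaleAbs(im,alpha=1.3))
E
```

```text
[ 372.63819338 -106.50714034  149.32270167] 1.5717849527870067
0 side tip [543.2 284.8] top tip [129.9 216.9]
31 side tip [549.2 232. ] top tip [138.6 211.8]
side (137, 248, 60, 64)
[136.1 245.1] [198.  311.7]
top (187, 100, 46, 49)
[185.9  98.5] [233.  149.3]
```

View pics/sw.png

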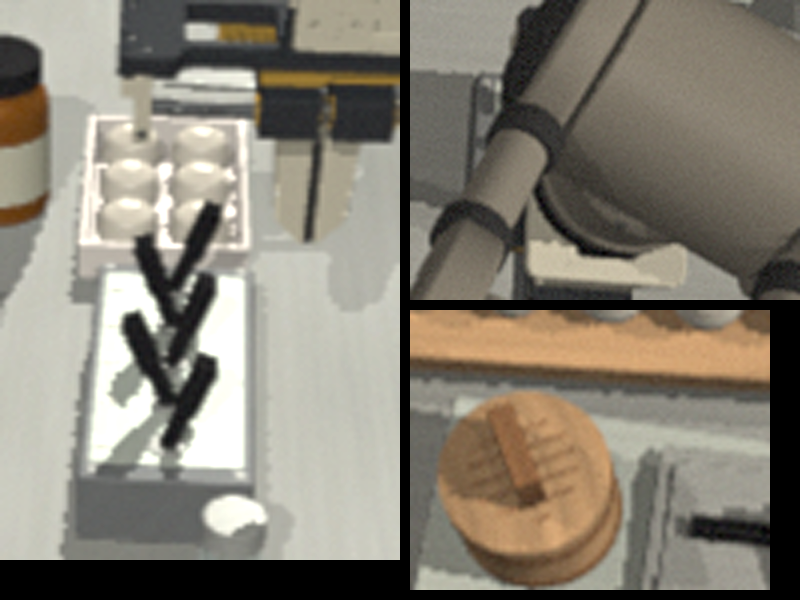

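The side crop shows the fingertips at (313,240), matching a tip about 30 mm above the reported TCP. Toggles 1–5 are still off, on, off, on, off, with toggle 1's tip at (205,365). The steamer sits on plate 1 within 1 mm of the centred outline. Next I lower in front of toggle 1 and push it away.

Request:
arm_command --gripper '[0,0,0,0,0]' --pt "0 -0.1 0.8" --pt "0 0 0.9" --pt "0 0 0.9" --pt "0 0 0.8" --pt "0 0 0.6" --twist '[0,0,0,0,0]'

```text
time: 22.52
tool_pos: [371.3, -104.8, 47.9]
tcp_rot: [3.141, -0.0, 1.576]
contact_force: [0.2, -0.5, -0.9]
grip_width: 0.4
finger_force: 0.0
```

Request:
arm_command --gripper '[0,0,0,0,0]' --pt "0 0.5 0" --pt "0 0.5 0" --pt "0 0.5 0" --pt "0 0.4 0" --pt "0 0.1 0" --twist '[0,0,0,0,0]'

```text
time: 23.15
tool_pos: [421.4, -105.3, 48.6]
tcp_rot: [3.141, 0.0, 1.575]
contact_force: [-0.7, -0.5, 0.3]
grip_width: 0.6
finger_force: 0.6
```

Request:
arm_command --gripper '[0,0,0,0,0]' --pt "0 0.06 0" --pt "0 0.06 0" --pt "0 0.06 0" --pt "0 0 0" --pt "0 0 0" --twist '[0,0,0,0,0]'

```text
time: 23.78
tool_pos: [425.1, -105.3, 48.5]
tcp_rot: [3.142, -0.0, 1.574]
contact_force: [-0.9, 0.0, -0.6]
grip_width: 0.6
finger_force: 0.3
```

```bash
cat > tg.py <<'E'
from h import *
s=capture('side')
m=(s.max(2)<45).astype(np.uint8)
o=np.array([435.3,-181.2])
for i in range(5):
    P=[o[0],o[1]+76-38*i]
    # score darkness along the paddle for each angle
    best=max(np.linspace(-.45,.45,46),key=lambda a:sum(255-int(s[int(round(v)),int(round(u))].max()) for r in np.linspace(22,57,30) for u,v in[proj('side',[P[0]+r*np.sin(a),P[1],47+r*np.cos(a)])]))
    print(i+1,round(best,2))
ob=get_obs();print(ob['tool_pos'],ob['contact_force'],ob['time'])
E
python3 tg.py
```

```text
1 0.33
2 0.45Traceback (most recent call last):
  File "tg.py", line 8, in <module>
    best=max(np.linspace(-.45,.45,46),key=lambda a:sum(255-int(s[int(round(v)),int(round(u))].max()) for r in np.linspace(22,57,30) for u,v in[proj('side',[P[0]+r*np.sin(a),P[1],47+r*np.cos(a)])]))
  File "tg.py", line 8, in <lambda>
    best=max(np.linspace(-.45,.45,46),key=lambda a:sum(255-int(s[int(round(v)),int(round(u))].max()) for r in np.linspace(22,57,30) for u,v in[proj('side',[P[0]+r*np.sin(a),P[1],47+r*np.cos(a)])]))
                                                   ~~~^^^^^^^^^^^^^^^^^^^^^^^^^^^^^^^^^^^^^^^^^^^^^^^^^^^^^^^^^^^^^^^^^^^^^^^^^^^^^^^^^^^^^^^^^^^^^^^^^^^^^^^^^^^^^^^^^^^^^^^^^^^^^^^^^^^^^^^^^^^^^^
  File "tg.py", line 8, in <genexpr>
    best=max(np.linspace(-.45,.45,46),key=lambda a:sum(255-int(s[int(round(v)),int(round(u))].max()) for r in np.linspace(22,57,30) for u,v in[proj('side',[P[0]+r*np.sin(a),P[1],47+r*np.cos(a)])]))
                                                                                                                                               ~~~~^^^^^^^^^^^^^^^^^^^^^^^^^^^^^^^^^^^^^^^^^^^^^^^
  File "h.py", line 10, in proj
    c=get_calibration(n); q=c['mtx']@Ro.from_euler('xyz',c['attitude']).as_matrix().T@(np.array(P)-c['position']); return np.round(q[:2]/q[2],1)
ValueError: time passes only in moves, steps and waits
```

Request:
arm_command --gripper '[0,0,0,0,0]' --pt "0 0.06 0" --pt "0 0.06 0" --pt "0 0.04 0" --pt "0 0 0" --pt "0 0 0" --twist '[0,0,0,0,0]'

```text
time: 24.45
tool_pos: [429.3, -105.3, 48.5]
tcp_rot: [3.141, 0.0, 1.574]
contact_force: [-1.4, 1.2, 0.8]
grip_width: 0.4
finger_force: 0.2
```

Request:
arm_command --gripper '[0,0,0,0,0]' --pt "0 0.04 0" --pt "0 0.04 0" --pt "0 0.04 0" --pt "0 0 0" --pt "0 0 0" --twist '[0,0,0,0,0]'

```text
time: 25.08
tool_pos: [432.2, -105.3, 48.5]
tcp_rot: [3.141, -0.0, 1.574]
contact_force: [-0.6, -1.2, -0.4]
grip_width: 0.2
finger_force: 0.2
```

Request:
arm_command --gripper '[0,0,0,0,0]' --pt "0 0.05 0" --pt "0 0.05 0" --pt "0 0.05 0" --pt "0 0 0" --pt "0 0 0" --twist '[0,0,0,0,0]'

```text
time: 25.7
tool_pos: [433.0, -105.0, 48.2]
tcp_rot: [-3.136, -0.001, 1.575]
contact_force: [-11.7, -2.5, 6.0]
grip_width: 0.4
finger_force: 6.2
```

```bash
cat > tg.py <<'E'
from h import *
# far end of each dark paddle in the side view, cast on the vertical plane y = pivot y -> lean angle
s=capture('side'); g=s.max(2)
p,d=ray('side',(0,0)); c=get_calibration('side'); R=Ro.from_euler('xyz',c['attitude']).as_matrix(); Ki=np.linalg.inv(c['mtx'])
def vert(uv,y):
    d=R@Ki@[uv[0],uv[1],1]; return c['position']+d*(y-c['position'][1])/d[1]
vs,us=np.nonzero(g[90:200,270:340]<60); px=np.c_[us+270,vs+90]
for i in range(5):
    y=-105.2-38*i
    w=np.array([vert(q,y) for q in px])-[435.3,0,47]
    r=np.hypot(w[:,0],w[:,2]); a=np.arctan2(w[:,0],w[:,2]); k=(r>30)&(r<58)&(abs(a)<.6)
    h,_=np.histogram(a[k],np.arange(-.6,.61,.1)); print(i+1,h)
ob=get_obs();print(ob['tool_pos'],ob['contact_force'],ob['time'])
E
python3 tg.py
```

```text
1 [ 0  0  0  0  0  6 11  0  0  4 19 21]
2 [ 0  0  2  4  3 13  6  3  2  3 10 13]
3 [19 21 20 21 15  6 16 19 21 21 21 20]
4 [13 12 12 11  8  9  7  8 11 11 13 11]
5 [1 0 0 0 0 0 0 0 0 4 8 8]
[ 433.04678646 -105.01751818   48.17328029] [-10.56941313  -2.83411978   5.76850448] 25.75
```

Stop reached at x = 433 (11 N), so toggle 1 is on. I'll back off, move sideways to toggle 3 and push it the same way.

Request:
arm_command --gripper '[0,0,0,0,0]' --pt "0 -0.5 0" --pt "0 -0.7 0" --pt "0 -0.7 0" --pt "0 -0.7 0" --pt "0 0 0" --twist '[0,0,0,0,0]'

```text
time: 26.38
tool_pos: [370.4, -105.4, 48.7]
tcp_rot: [3.141, -0.0, 1.574]
contact_force: [-0.2, -0.5, 0.6]
grip_width: 0.3
finger_force: 0.0
```

Request:
arm_command --gripper '[0,0,0,0,0]' --pt "-0.76 0 0" --pt "-0.76 0 0" --pt "-0.76 0 0" --pt "-0.76 0 0" --pt "0 0 0" --twist '[0,0,0,0,0]'

```text
time: 27.0
tool_pos: [372.3, -182.8, 48.6]
tcp_rot: [3.14, 0.001, 1.573]
contact_force: [-0.0, -0.1, 0.5]
grip_width: 0.3
finger_force: 0.0
```

Request:
arm_command --gripper '[0,0,0,0,0]' --pt "0 0.5 0" --pt "0 0.5 0" --pt "0 0.5 0" --pt "0 0.5 0" --pt "0 0.3 0" --twist '[0,0,0,0,0]'

```text
time: 27.62
tool_pos: [429.4, -181.0, 48.3]
tcp_rot: [-3.141, -0.0, 1.575]
contact_force: [-0.7, 0.9, 0.5]
grip_width: 0.5
finger_force: 0.5
```

Request:
arm_command --gripper '[0,0,0,0,0]' --pt "0 0.06 0" --pt "0 0.06 0" --pt "0 0.04 0" --pt "0 0 0" --pt "0 0 0" --twist '[0,0,0,0,0]'

```text
time: 28.25
tool_pos: [431.3, -181.0, 48.2]
tcp_rot: [-3.139, -0.001, 1.574]
contact_force: [-3.8, -0.6, -0.2]
grip_width: 0.3
finger_force: 2.4
```

Request:
arm_command --gripper '[0,0,0,0,0]' --pt "0 -0.6 0" --pt "0 -0.6 0" --pt "0 -0.6 0" --pt "0 -0.6 0" --pt "0 0 -0.6" --twist '[0,0,0,0,0]'

```text
time: 28.88
tool_pos: [370.4, -180.9, 63.0]
tcp_rot: [-3.139, -0.002, 1.573]
contact_force: [0.0, 0.4, 0.0]
grip_width: 0.2
finger_force: 0.0
```

Request:
arm_command --gripper '[0,0,0,0,0]' --pt "0 0 -0.8" --pt "0 0 -0.9" --pt "0.5 0 -0.7" --pt "0.5 0 0" --pt "0.5 0 0" --twist '[0,0,0,0,0]'

```text
time: 29.5
tool_pos: [371.8, -143.1, 122.9]
tcp_rot: [-3.141, -0.001, 1.574]
contact_force: [0.4, -0.2, 0.3]
grip_width: 0.7
finger_force: 0.0
```

Request:
arm_command --gripper '[0,0,0,0,0]' --pt "0 1 0" --pt "0 1 0" --pt "0 1 0" --pt "0 1 0" --pt "0 1 0" --twist '[0,0,0,0,0]'

```text
time: 30.12
tool_pos: [497.6, -142.7, 122.2]
tcp_rot: [-3.14, -0.001, 1.575]
contact_force: [-0.1, -0.9, 0.1]
grip_width: 0.3
finger_force: 0.0
```

Request:
arm_command --gripper '[0,0,0,0,0]' --pt "0 0.2 0" --pt "0 0 0.7" --pt "0 0 0.8" --pt "0 0 0.8" --pt "0 0 0.66" --twist '[0,0,0,0,0]'

```text
time: 30.75
tool_pos: [501.0, -142.9, 48.2]
tcp_rot: [-3.139, -0.001, 1.575]
contact_force: [0.4, 0.0, -0.4]
grip_width: 0.3
finger_force: 0.0
```

Request:
arm_command --gripper '[0,0,0,0,0]' --pt "0 -0.5 0" --pt "0 -0.5 0" --pt "0 -0.5 0" --pt "0 -0.5 0" --pt "0 -0.36 0" --twist '[0,0,0,0,0]'

```text
time: 31.38
tool_pos: [442.7, -143.8, 49.8]
tcp_rot: [3.141, 0.0, 1.574]
contact_force: [1.2, 0.0, -0.4]
grip_width: 0.3
finger_force: 0.5
```

Request:
arm_command --gripper '[0,0,0,0,0]' --pt "0 -0.08 0" --pt "0 -0.06 0" --pt "0 -0.04 0" --pt "0 0 0" --pt "0 0 0" --twist '[0,0,0,0,0]'

```text
time: 32.0
tool_pos: [439.1, -143.8, 49.4]
tcp_rot: [-3.142, -0.0, 1.575]
contact_force: [0.6, -0.6, 0.4]
grip_width: 0.2
finger_force: 0.3
```

Request:
arm_command --gripper '[0,0,0,0,0]' --pt "0 -0.06 0" --pt "0 -0.05 0" --pt "0 0 0" --pt "0 0 0" --pt "0 0 0" --twist '[0,0,0,0,0]'

```text
time: 32.62
tool_pos: [437.8, -144.1, 49.9]
tcp_rot: [3.138, 0.001, 1.574]
contact_force: [5.5, 1.5, -1.4]
grip_width: 0.4
finger_force: 2.4
```

Request:
arm_command --gripper '[0,0,0,0,0]' --pt "0 0.6 0" --pt "0 0.7 0" --pt "0 0.7 0" --pt "0 0.3 0" --pt "0 0 -0.6" --twist '[0,0,0,0,0]'

```text
time: 33.25
tool_pos: [492.6, -143.0, 64.0]
tcp_rot: [-3.138, -0.001, 1.575]
contact_force: [0.4, 0.7, -0.1]
grip_width: 0.2
finger_force: 0.0
```

Request:
arm_command --gripper '[0,0,0,0,0]' --pt "0 0 -0.9" --pt "0 0 -0.9" --pt "0 0 -0.9" --pt "0 0 -0.9" --pt "0 0 -0.9" --twist '[0,0,0,0,0]'

```text
time: 33.88
tool_pos: [492.9, -143.5, 178.8]
tcp_rot: [3.141, 0.0, 1.574]
contact_force: [0.2, -0.5, -0.4]
grip_width: 0.1
finger_force: 0.0
```

Request:
arm_command --gripper '[0,0,0,0,0]' --pt "-1 -0.6 0" --pt "-1 -0.6 0" --pt "-1 -0.6 0" --pt "-1 -0.6 0" --pt "-1 -0.6 0" --twist '[0,0,0,0,0]'

```text
time: 34.5
tool_pos: [417.9, -269.3, 178.0]
tcp_rot: [3.141, 0.0, 1.574]
contact_force: [0.4, 0.1, 0.7]
grip_width: 0.5
finger_force: 0.0
```

```bash
python3 - <<'E'
from h import *
s=capture('side')[:,:,::-1];t=capture('top')[:,:,::-1]
for n,im,(x0,x1,y0,y1) in(('side',s,(120,230,230,330)),('top',t,(180,237,90,160))):
    m=cv2.inRange(cv2.cvtColor(im,cv2.COLOR_BGR2HSV),(5,80,40),(25,255,255));k=np.zeros_like(m);k[y0:y1,x0:x1]=m[y0:y1,x0:x1]
    c=max(cv2.findContours(k,0,1)[0],key=cv2.contourArea);print(n,cv2.boundingRect(c))
im=np.zeros((560,800,3),np.uint8);im[:,:240]=cv2.resize(s[80:220,270:330],(240,560),interpolation=2)
im[:,250:800]=cv2.resize(s[100:338,100:334],(550,560),interpolation=2)
cv2.imwrite('pics/end.png',cv2.convertScaleAbs(im,alpha=1.2))
E
```

```text
side (137, 248, 60, 64)
top (187, 100, 46, 49)
```

View pics/end.png

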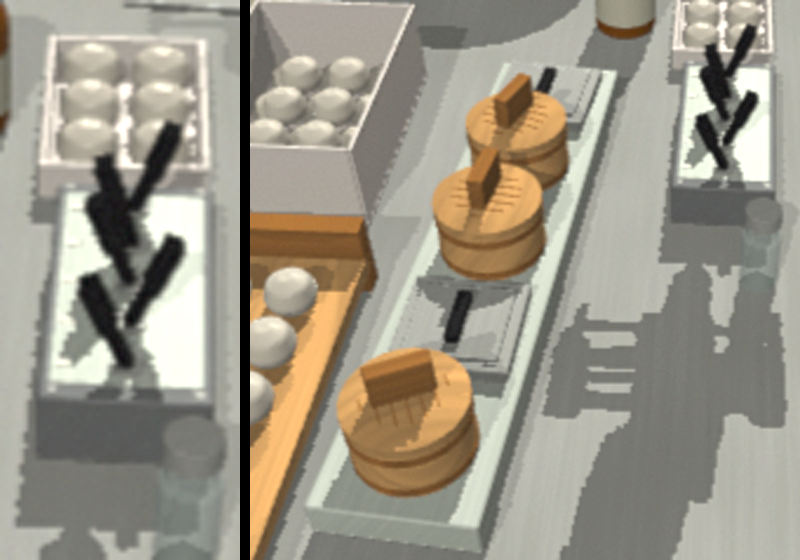

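The picture shows toggles 1 to 5 as on, off, on, on, off, with toggle 1's tip at (90,285), toggle 2 at (175,245), toggles 3 and 4 at (105,165–210) and toggle 5 at (170,130). The steamer stands upright on plate 1, at (410,420), and everything else is in place.

```bash
python3 -c "
from plant import *
print(close_job())"
```

```text
the job is handed in; nothing more can be done
None
```

The job is handed in: the steamer stands upright and centred to about 1 mm on plate 1, and the last picture shows switches 1–5 on, off, on, on, off, with the other steamers, covers and shaker untouched.

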